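# Reload the UV lens cleaner and start it

### The arm

A 6-joint arm with a two-finger parallel gripper is mounted at the origin on the work surface. World frame = base frame: x ahead of the robot, y to its left, z up, the work surface at z = 0. Lengths are in m, angles in degrees, forces in N, time in s.
With the tool pointing down it reaches from about 0.275 to 0.725 m from the base axis. Payload 15.9 kg.
Tool frame: the origin (TCP) lies between the finger pads; the fingertips stand 19 mm ahead of it and the grasp point (between the pads) is the TCP; z points along the fingers, y is the line along which they close (so a half turn about z gives the same grasp; the last joint's range is limited). The gripper opens to 85 mm and grips with 20 to 120 N. Pads are 22 mm wide; open, the fingers measure 114 mm over their backs; the gripper's body (76 mm by 85 mm) begins 54 mm behind the grasp point. The pads swing forward as they close: fully open they stand 13 mm farther back than shut.
Start: joints at [-69.328, 12.198, -1.971, 75.831, 0, 90], TCP at [0.177, -0.468, 0.25] pointing down, gripper open.
Joint ranges: [-170.91, 170.91], [-42.67, 98.43], [-65.05, 77.54], [-120.47, 116.71], [-90, 82.35], [-180, 180]. Speed limits (degrees/s): [108.29, 108.29, 136.94, 147.25, 180, 180].

### API

Orientations are given as a 3x3 rotation matrix whose columns are the frame's x, y, z axes.
In Python, from rig import manip, optics, order gives the robot as it stands.
- The arm moves only by the tool move_arm, never from a script. Its argument "series" is a list of rows, each a list of 7 numbers: the shift along the world's x, y, z in cm, then the turn, a rotation vector about the world's x, y, z in rad, then the opening, from 0 (shut) to 1 (fully open). In form: [[x, y, z, wx, wy, wz, jaw], ...]. A call has 1 to 12 rows; each row shifts and turns the commanded pose from where the row before left it; what a row does not reach is not made up. A row lasts 1/12 s, in which the tool goes at most 41.7 mm and 7.16 degrees, less where a joint would pass 70% of its speed; a pose out of reach is approached as far as the arm can. A call with a gripper value outside its range is refused whole. The fingers move at their own pace and stop on an object; "grip_force" is the grip in N (left out, the last holds). Time passes only in rows, so rows that do not move let the fingers close. It gives the time, the measured TCP pose, the force, the opening and the grip force at its end, in the units of the state.
- manip.get_obs(): the state, without advancing time (a new reading comes with each control period).
- optics.read_camera(name): name is "side" or "top"; returns a dict with "frame" (480x640x3 uint8, blue, green, red), "intrinsics" (3x3 intrinsics, pixels), "T" (4x4, takes a point from camera to world coordinates). Camera axes: x right, y down, z forward; pixel columns grow to the right and rows downward; lengths in m; the calibration is good to about 2 mm. A picture is of the moment at which its call begins. There is no depth.
- order.hand_in(): hands the job in; it is judged then, once.
Trained networks look in the newest picture that a camera, given by its name, has taken for a name from the list of things; names that differ only in an ending like _2 or _b are one class to them, and where a whole thing is asked for, a point or a joint stands for the part that bears it (a point fixed in the world has none). Each returns a list of dicts, best first, with "conf" (0 to 1); they miss things now and then, are a little off and sometimes report something else, mostly with a low value. They report only what shows in the picture. A call takes as long as a camera call. They do not tell look-alikes from the thing itself.
- optics.boxes_of(camera, label): "xyz" ([x, y, z] in m, in the coordinates of the camera as it stood for that picture, good to about 4 mm: the middle of the surface that is visible of it).
- optics.cut_out(camera, label): "region" (480x640 bool, what is visible of it).
- optics.spot_point(camera, label): "xyz" ([x, y, z] in m, in the coordinates of the camera as it stood for that picture, good to about 4 mm: a listed point, or the origin of a listed thing).
The state is a dict: "time": time; "qpos": joint angles; "qvel": joint speeds; "joint_torque": joint torques, N m; "position": TCP position; "eef_rot": TCP orientation; "wrist_force": force on the tool from outside, world axes, zero at the start; "wrist_torque": the same for the moment, N m; "gripper_width": finger opening in m; "gripper_force": force on a finger pad.
Only numpy, scipy, OpenCV 4.12 (cv2) and the standard library are available. Lean on these libraries where they do the work, as an engineer would, in place of code of your own. Each camera call takes 0.05 s, during which the arm holds its last target. There are 200 camera calls.

### The job

Reload the UV cleaner: slide its amber guard fully open, pull the tray out to its stop, take out the cleaned lenses in black mounts and lay them flat on the white pad, and lay every glass blank from the blue mat flat in the tray with no more than one to a compartment. Then push the tray fully home, slide the guard fully shut and press the green start button. Never press start while the guard is open, and leave the other things on the bench where they are.

Things in the scene. Friction and masses are not known exactly. Their poses are not given: they have to be found in the camera images.
- cleaner: White low UV cleaner with a blue stripe, fixed; roof 120 high. Origin on the bench below the middle of the chamber's front face; x points into the machine, y along the guard's opening travel. In mm: chamber (tray inside, solid roof) y -100..100, x 0..280; ledge 64 high in front, x -95..0; the open guard parks at y 105..315; control pod y -184..-104, x -90..280, 120 high.
- guard (a joint): The guard: an amber see-through L-section window (front sheet 86 in front of the chamber face, flap on top at 125 to 130 high, end cheeks), 208 wide, sliding sideways on two tracks along the cleaner's +y. 0 = fully shut (covers the tray's front and handle), 0.21 m = fully open, at its stop. May start a little ajar. About 2 N of friction, stays where left.
- guard_handle (a point): Middle of the guard's black bar handle, on top of the flap. The bar is 12 thick, runs along the cleaner's x (about 70 long between two legs), its centre 40 above the flap's top face (170 above the bench). With the guard shut it is at x -35, y -30 in the cleaner frame. Site axes are the cleaner's axes.
- tray (a joint): The steel tray on runners; slides out of the chamber towards the cleaner's front (-x of the cleaner). 0 = fully home, 0.185 m = pulled out to its stop. About 2 N of friction, stays where left.
- tray_handle (a point): Middle of the tray's steel bar handle: bar 10 thick, 80 long along the cleaner's y, its centre 40 in front of the tray's blue front panel and 106 above the bench; the legs to the panel are at its ends. With the tray home it is at x -40, y 0 in the cleaner frame. Reachable from above once the guard is open. Site axes are the cleaner's axes.
- tray_floor (a point): Centre of the tray's floor, on its upper face, 70 above the bench; axes as the cleaner's. The floor is 156 (x) by 178 (y), has a rim and a cross of dividers 3 thick and 6 high, making 2 x 2 compartments, each about 73 by 84 clear, their centres at x +-38, y +-44 from this point; the front panel (6 thick, 42 above the floor, 196 wide) stands along its -x edge.
- blank0: A clear pale-aqua glass lens blank: plain disc 52 in diameter, 22 thick, 115 g, lying on the blue mat (3 thick). Origin at its centre (11 above its underside), z along its axis. Some are absent (None) in some runs.
- blank1: A clear pale-aqua glass lens blank: plain disc 52 in diameter, 22 thick, 115 g, lying on the blue mat (3 thick). Origin at its centre (11 above its underside), z along its axis. Some are absent (None) in some runs.
- blank2: A clear pale-aqua glass lens blank: plain disc 52 in diameter, 22 thick, 115 g, lying on the blue mat (3 thick). Origin at its centre (11 above its underside), z along its axis. Some are absent (None) in some runs.
- start (a joint): Travel of the start button, 0 = up, 0.006 m = fully down (spring, about 5 N); it comes up again by itself.
- start_top (a point): Centre of the top face of the round green start button (30 across) on the control pod, pressed straight down.
- mat: The blue lint-free mat, 210 (x) by 235 (y) by 3, fixed; origin at the centre of its underside.
- mount0: A cleaned lens in its black mount: plain disc 52 in diameter, 22 thick, 90 g, green-coated glass on top, left lying in the tray (in the front -y or the rear +y compartment) from the last run. Origin at its centre (11 above its underside), z along its axis. One of the two is absent (None) in some runs.
- mount1: A cleaned lens in its black mount: plain disc 52 in diameter, 22 thick, 90 g, green-coated glass on top, left lying in the tray (in the front -y or the rear +y compartment) from the last run. Origin at its centre (11 above its underside), z along its axis. One of the two is absent (None) in some runs.
- pad: The white foam pad for cleaned lenses, 110 (x) by 170 (y) by 4, fixed on the bench; room for two side by side along y. Origin at the centre of its underside.
- gauge_ring0: Large steel gauge ring, 72 across, 12 high, on the white foam block (40 high); loose, not part of the job: leave it alone. Origin at the centre of its underside.
- gauge_ring1: Small steel gauge ring, 48 across, 12 high, on the white foam block (40 high); loose, not part of the job: leave it alone. Origin at the centre of its underside.
- loupe: Black eye loupe, 36 across, 34 high, standing on the mat among the blanks; loose, not part of the job: leave it alone. Origin at the centre of its underside.
- blower: Red dust blower, 56 across, 90 high; loose, not part of the job: leave it alone. Origin at the centre of its underside.
- driver: Blue-handled screwdriver, 150 long, lying on the bench; loose, not part of the job: leave it alone.
- pot: White ceramic pot, 70 across, 60 high; loose, not part of the job: leave it alone. Origin at the centre of its underside.
Mind the look-alikes: they are no part of the job. Leave any yellow look-alike of the blank0 alone. Leave any purple look-alike of the blank1 alone.

How it is judged:
By the outcome, as a careful person would: the job done as asked, in the order asked, and still so for the second after the job is handed in, with the robot touching nothing.
Of blank0, blank1, blank2 only 2 to 3 are there at a start; the rules pass over those that are not, and their reading is None.
Of mount0, mount1 only 1 to 2 are there at a start; the rules pass over those that are not, and their reading is None.
At some moment in a run one of blank0, blank1, blank2, mount0, mount1 may be knocked a few centimetres aside while the robot is not near it.
Once in a run the grip may slacken for a moment while it holds something.
It also fails if it takes over 210 s, if anything falls off the work surface, if the arm or the gripper's body presses on something with over 40 N, if the wrist force passes 120 N, or if a joint passes its speed limit or range.

## Working session

There is one attempt and no reset: what is moved stays moved. The work goes in short steps, Python scripts to look and compute and a tool call to move; the robot and the scene stay as the last step left them, time stands still between calls to the robot, and variables do not carry over. Pictures are saved under pics/ and viewed, at most 14 in all, crops included, and the job is handed in when it is done.

Besides the shell and the picture viewer there is one more tool, called after ">>>" in YAML: its name, and indented under it one key for each argument. move_arm: Moves the arm, as the interface text tells. Its arguments: {"type":"object","properties":{"series":{"type":"array"},"grip_force":{"type":"number"}},"required":["series"]}

```bash
ls; mkdir -p pics; cat > h.py <<'E'
import numpy as np, cv2
from rig import manip, optics, order
def pic(cam, fn):
    d=optics.read_camera(cam); cv2.imwrite('pics/'+fn,d['frame']); return d
def find(d,cam,label,what='spot_point'):
    r=getattr(optics,what)(cam,label); T=np.array(d['T']); K=np.array(d['intrinsics']); out=[]
    for o in r:
        p=np.array(o['xyz']); u=K@p; out.append((round(o['conf'],2),np.round((T@np.r_[p,1])[:3],4).tolist(),np.round(u[:2]/u[2]).astype(int).tolist()))
    return out
def ray(d,uv,z):
    T=np.array(d['T']); K=np.array(d['intrinsics']); v=T[:3,:3]@np.linalg.solve(K,[uv[0],uv[1],1]); o=T[:3,3]
    return o+v*(z-o[2])/v[2]
E
python3 - <<'E'
from h import *
for c in ['top','side']:
    d=pic(c,c+'0.png')
    print(c,np.round(d['T'],3).tolist())
    for l in ['cleaner','guard_handle','tray_handle','tray_floor','blank0','mat','mount0','pad','start_top','loupe','blower','driver','pot','gauge_ring0']:
        print(l,find(d,c,l)[:6])
print(manip.get_obs())
E
```

```text
pics
top [[-0.018, -0.994, 0.112, 0.394], [-1.0, 0.02, 0.013, -0.028], [-0.015, -0.111, -0.994, 1.398], [0.0, 0.0, 0.0, 1.0]]
cleaner [(0.77, [0.6621, 0.0733, 0.0002], [285, 202])]
guard_handle [(0.65, [0.6301, 0.0514, 0.1689], [289, 202])]
tray_handle []
tray_floor [(0.55, [0.6447, -0.072, 0.1451], [341, 197]), (0.5, [0.6324, 0.0517, 0.1711], [289, 201])]
blank0 [(0.7, [0.5323, -0.3576, 0.015], [449, 246]), (0.63, [0.3166, -0.1809, 0.0149], [384, 331]), (0.6, [0.2961, -0.2819, 0.0118], [424, 338]), (0.6, [0.4505, -0.4884, 0.0098], [501, 277]), (0.58, [0.4461, -0.2305, 0.0132], [402, 280])]
mat [(0.94, [0.4858, -0.2972, -0.0026], [426, 265])]
mount0 [(0.41, [0.4699, 0.3093, -0.0016], [197, 275])]
pad [(0.64, [0.4673, 0.3126, 0.0012], [195, 276]), (0.2, [0.4862, -0.2986, 0.0002], [426, 265])]
start_top [(0.5, [0.6462, -0.0713, 0.1452], [340, 196])]
loupe [(0.6, [0.5374, -0.2384, 0.0053], [403, 246])]
blower [(0.65, [0.6611, -0.2609, -0.002], [409, 200])]
driver [(0.87, [0.3575, 0.1237, -0.0009], [267, 317])]
pot [(0.97, [0.5991, -0.4746, 0.0029], [491, 221]), (0.29, [0.355, 0.125, 0.0
[... 1463 characters left out ...]
4e-04,  9.00003827e+01]), 'qvel': array([ 0.04667488,  0.07328801, -0.03199152, -0.00811898,  0.01564225,
        0.09690117]), 'joint_torque': array([ 3.91055422e-03, -6.85959935e+01,  4.87325299e+01,  1.66609949e-03,
        1.05258825e-04,  2.98152649e-07]), 'position': array([ 0.17651406, -0.46778847,  0.25030779]), 'eef_rot': array([[ 9.35611195e-01,  3.53032141e-01,  5.01872406e-06],
       [ 3.53032141e-01, -9.35611195e-01, -5.41851387e-06],
       [ 2.78266486e-06,  6.84139313e-06, -1.00000000e+00]]), 'wrist_force': array([-0.4460961 , -0.54129656,  0.53698062]), 'wrist_torque': array([-0.05261404,  0.01550353, -0.06532588]), 'gripper_force': 0.0, 'gripper_width': 0.0851645977299587}
```

View pics/top0.png

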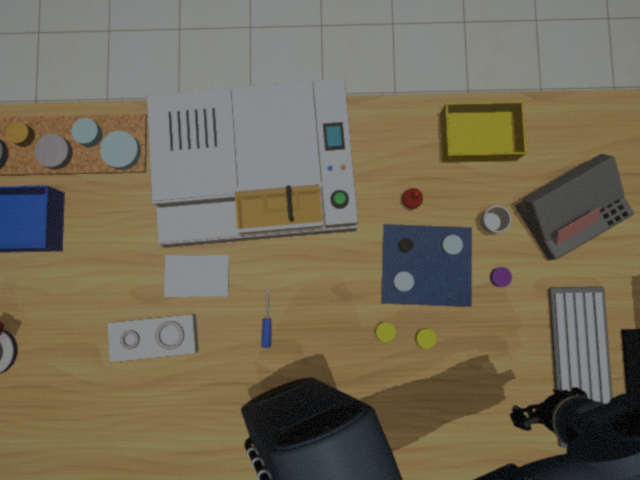

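View pics/side0.png

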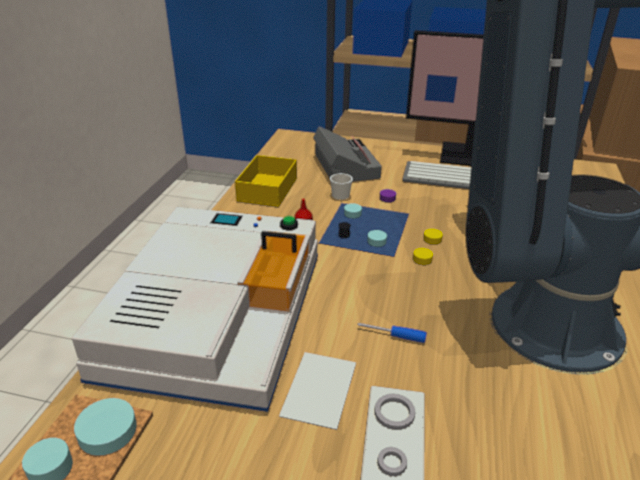

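```bash
python3 - <<'E'
from h import *
d={c:optics.read_camera(c) for c in ['top','side']}
img=d['top']['frame']
for p in [(449,246),(384,331),(424,338),(501,277),(402,280)]:
    print(p,img[p[1]-3:p[1]+4,p[0]-3:p[0]+4].reshape(-1,3).mean(0).round())
hsv=cv2.cvtColor(img,cv2.COLOR_BGR2HSV)
# mat orientation, pad orientation, stripe
for l in ['mat','pad','cleaner','guard']:
    r=optics.cut_out('top',l)
    if r:
        m=r[0]['region'].astype(np.uint8); c=max(cv2.findContours(m,0,2)[0],key=cv2.contourArea)
        b=cv2.boxPoints(cv2.minAreaRect(c)); z={'mat':.003,'pad':.004,'cleaner':.12,'guard':.13}[l]
        w=[ray(d['top'],p,z).round(4)[:2].tolist() for p in b]
        e=np.diff(np.array(w+[w[0]]),axis=0); print(l,r[0]['conf'],b.round().tolist(),w,np.degrees(np.arctan2(e[:,1],e[:,0])).round(1),np.linalg.norm(e,axis=1).round(3))
for k in range(2):
  for c in d:
    d[c]=optics.read_camera(c)
    print(c,[find(d[c],c,l)[:1] for l in ['guard_handle','start_top','cleaner']])
E
```

```text
(449, 246) [137. 134. 123.]
(384, 331) [ 46. 136. 134.]
(424, 338) [ 44. 136. 134.]
(501, 277) [102.  48.  88.]
(402, 280) [138. 134. 126.]
mat 0.87 [[380.0, 303.0], [383.0, 223.0], [473.0, 227.0], [470.0, 306.0]] [[0.3878, -0.1737], [0.5982, -0.1876], [0.5851, -0.4253], [0.3756, -0.4075]] [ -3.8 -93.2 175.1  87. ] [0.211 0.238 0.21  0.234]
pad 0.83 [[164.0, 255.0], [229.0, 255.0], [229.0, 297.0], [164.0, 297.0]] [[0.5254, 0.3953], [0.522, 0.2224], [0.4113, 0.2224], [0.4144, 0.3938]] [-91.1 180.   89.    0.8] [0.173 0.111 0.171 0.111]
cleaner 0.69 [[141.0, 95.0], [345.0, 76.0], [359.0, 230.0], [155.0, 248.0]] [[0.9213, 0.4234], [0.9573, -0.0911], [0.5665, -0.1157], [0.531, 0.3818]] [ -86.  -176.4   94.1    6.1] [0.516 0.392 0.499 0.393]
guard 0.69 [[233.0, 186.0], [319.0, 179.0], [323.0, 229.0], [237.0, 237.0]] [[0.6786, 0.1899], [0.6929, -0.0202], [0.568, -0.0286], [0.5538, 0.1792]] [ -86.1 -176.2   93.9    4.9] [0.211 0.125 0.208 0.125]
top [[(0.61, [0.6319, 0.0487, 0.1695], [290, 201])], [(0.68, [0.6449, -0.072, 0.1449], [341, 197])], []]
side [[(0.88, [0.6335, 0.0509, 0.1662], [276, 237])], [(0.67, [0.6409, -0.0681, 0.145], [289, 218])], [(0.91, [0.6622, 0.0761, 0.0019], [264, 299])]]
top [[(0.96, [0.6313, 0.0534, 0.1679], [288, 201])], [(0.53, [0.6469, -0.0694, 0.145], [340, 196])], [(0.66, [0.6592, 0.0762, -0.0001], [284, 203])]]
side [[(0.8, [0.6312, 0.05, 0.168], [277, 236])], [(0.61, [0.6426, -0.0703, 0.1412], [288, 219])], [(0.95, [0.6609, 0.0776, 0.0021], [264, 299])]]
```

The mat carries two pale blanks, at top pixels (402,280) and (449,246), with the black loupe at (405,245). The yellow discs at (385,331) and (427,338) and the purple one at (501,277) are look-alikes. The guard is almost shut, with its handle at (290,203).

The cleaner's yaw is about 4° and its origin about (0.662, 0.077). I'll go to the guard handle first.

>>> move_arm:
  series:
    - [1.9,2.16,0,0,0,0.1187,0.6]
    - [1.9,2.16,0,0,0,0.1187,0.6]
    - [1.9,2.16,0,0,0,0.1187,0.6]
    - [1.9,2.16,0,0,0,0.1187,0.6]
    - [1.9,2.16,0,0,0,0.1187,0.6]
    - [1.9,2.16,0,0,0,0.1187,0.6]
    - [1.9,2.16,0,0,0,0.1187,0.6]
    - [1.9,2.16,0,0,0,0.1187,0.6]
    - [1.9,2.16,0,0,0,0.1187,0.6]
    - [1.9,2.16,0,0,0,0.1187,0.6]
    - [1.9,2.16,0,0,0,0.1187,0.6]
    - [1.9,2.16,0,0,0,0.1187,0.6]

```text
time: 3.6
position: [0.4053, -0.2073, 0.2504]
eef_rot: [[-0.218, 0.976, 0.0], [0.976, 0.218, -0.0], [-0.0, 0.0, -1.0]]
wrist_force: [0.7, -1.0, -0.0]
gripper_width: 0.0514
gripper_force: 0.0
```

>>> move_arm:
  series:
    - [1.9,2.16,0,0,0,0.1187,0.6]
    - [1.9,2.16,0,0,0,0.1187,0.6]
    - [1.9,2.16,0,0,0,0.1187,0.6]
    - [1.9,2.16,0,0,0,0.1187,0.6]
    - [1.9,2.16,0,0,0,0.1187,0.6]
    - [1.9,2.16,0,0,0,0.1187,0.6]
    - [1.9,2.16,0,0,0,0.1187,0.6]
    - [1.9,2.16,0,0,0,0.1187,0.6]
    - [1.9,2.16,0,0,0,0.1187,0.6]
    - [1.9,2.16,0,0,0,0.1187,0.6]
    - [1.9,2.16,0,0,0,0.1187,0.6]
    - [1.9,2.16,0,0,0,0.1187,0.6]

```text
time: 4.6
position: [0.6332, 0.0519, 0.2502]
eef_rot: [[-0.997, -0.074, 0.0], [-0.074, 0.997, -0.0], [-0.0, -0.0, -1.0]]
wrist_force: [0.5, -0.4, 0.1]
gripper_width: 0.0513
gripper_force: 0.0
```

>>> move_arm:
  series:
    - [0,0,-2.5,0,0,0,0.6]
    - [0,0,-2.5,0,0,0,0.6]
    - [0,0,-2,0,0,0,0.6]
    - [0,0,-1,0,0,0,0.6]
    - [0,0,0,0,0,0,0.1]
    - [0,0,0,0,0,0,0.1]
    - [0,0,0,0,0,0,0.1]
    - [0,0,0,0,0,0,0.1]
    - [0,0,0,0,0,0,0.1]
  grip_force: 25

```text
time: 5.35
position: [0.6332, 0.0506, 0.1719]
eef_rot: [[-0.998, -0.068, 0.002], [-0.068, 0.998, 0.0], [-0.002, 0.0, -1.0]]
wrist_force: [-1.2, 0.2, 8.3]
gripper_width: 0.0109
gripper_force: 24.7
```

>>> move_arm:
  series:
    - [-0.07,1,0,0,0,0,0.1]
    - [-0.14,2,0,0,0,0,0.1]
    - [-0.14,2,0,0,0,0,0.1]
    - [-0.14,2,0,0,0,0,0.1]
    - [-0.14,2,0,0,0,0,0.1]
    - [-0.14,2,0,0,0,0,0.1]
    - [-0.14,2,0,0,0,0,0.1]
    - [-0.14,2,0,0,0,0,0.1]
    - [-0.14,2,0,0,0,0,0.1]
    - [-0.1,1.5,0,0,0,0,0.1]
    - [-0.05,0.7,0,0,0,0,0.1]
    - [0,0,0,0,0,0,0.1]

```text
time: 6.35
position: [0.6201, 0.2447, 0.1719]
eef_rot: [[-0.998, -0.069, 0.004], [-0.069, 0.998, 0.002], [-0.004, 0.001, -1.0]]
wrist_force: [3.3, 2.9, 6.7]
gripper_width: 0.011
gripper_force: 24.9
```

>>> move_arm:
  series:
    - [-0.03,0.4,0.1,0,0,0,0.1]
    - [-0.03,0.4,0,0,0,0,0.1]
    - [-0.02,0.3,0,0,0,0,0.1]
    - [0,0.3,0,0,0,0,0.1]
    - [0,0,0,0,0,0,0.1]
    - [0,0,0,0,0,0,0.1]

```text
time: 6.85
position: [0.6194, 0.255, 0.172]
eef_rot: [[-0.998, -0.067, 0.002], [-0.067, 0.998, -0.003], [-0.002, -0.003, -1.0]]
wrist_force: [6.1, -11.8, 0.4]
gripper_width: 0.0107
gripper_force: 25.7
```

>>> move_arm:
  series:
    - [0,-0.35,0,0,0,0,0.5]
    - [0,0,0,0,0,0,0.5]
    - [0,0,0,0,0,0,0.5]
    - [0,0,2,0,0,0,0.5]
    - [0,0,3,0,0,0,0.5]
    - [0,0,3,0,0,-0.11,0.4]
    - [0,0,0,0,0,-0.11,0.4]
    - [0,0,0,0,0,-0.11,0.4]
    - [0,0,0,0,0,-0.11,0.4]
    - [0,0,0,0,0,-0.11,0.4]
    - [0,0,0,0,0,-0.11,0.4]

```text
time: 7.77
position: [0.6182, 0.2534, 0.2515]
eef_rot: [[-0.827, 0.562, -0.0], [0.562, 0.827, 0.0], [0.0, 0.0, -1.0]]
wrist_force: [0.2, 0.7, -1.0]
gripper_width: 0.0342
gripper_force: 0.0
```

```bash
python3 - <<'E'
from h import *
for c in ['top','side']:
  for k in range(2):
    d=optics.read_camera(c)
    for l in ['guard_handle','tray_handle','tray_floor','mount0','cleaner']: print(c,l,find(d,c,l)[:3])
  cv2.imwrite(f'pics/{c}1.png',d['frame'])
E
```

```text
top guard_handle [(0.75, [0.6147, 0.2551, 0.1675], [203, 210])]
top tray_handle [(0.85, [0.6215, 0.0726, 0.1076], [282, 210])]
top tray_floor [(0.35, [0.6161, 0.2557, 0.1711], [202, 209])]
top mount0 []
top cleaner [(0.75, [0.6608, 0.0767, -0.0008], [283, 203])]
top guard_handle [(0.68, [0.617, 0.2546, 0.1685], [203, 209])]
top tray_handle [(0.92, [0.6242, 0.0727, 0.1075], [282, 209]), (0.38, [0.4448, -0.2303, 0.0145], [402, 281])]
top tray_floor []
top mount0 [(0.66, [0.6629, 0.0762, -0.0007], [284, 202]), (0.39, [0.6224, 0.0726, 0.1069], [282, 210])]
top cleaner [(0.9, [0.6616, 0.0755, 0.0004], [284, 202])]
side guard_handle [(0.59, [0.6182, 0.2567, 0.1644], [251, 294])]
side tray_handle [(0.96, [0.6257, 0.0748, 0.1099], [277, 264])]
side tray_floor []
side mount0 []
side cleaner [(0.74, [0.4877, -0.2986, 0.0066], [364, 227]), (0.62, [0.662, 0.0767, 0.0004], [264, 299]), (0.54, [0.3118, 0.4642, 0.046], [389, 459])]
side guard_handle [(0.77, [0.6177, 0.2574, 0.1691], [251, 293])]
side tray_handle [(0.87, [0.6249, 0.0736, 0.109], [278, 264])]
side tray_floor [(0.61, [0.3211, 0.3635, 0.0449], [392, 410])]
side mount0 []
side cleaner [(0.6, [0.6576, 0.0747, 0.0012], [266, 299])]
```

View pics/side1.png

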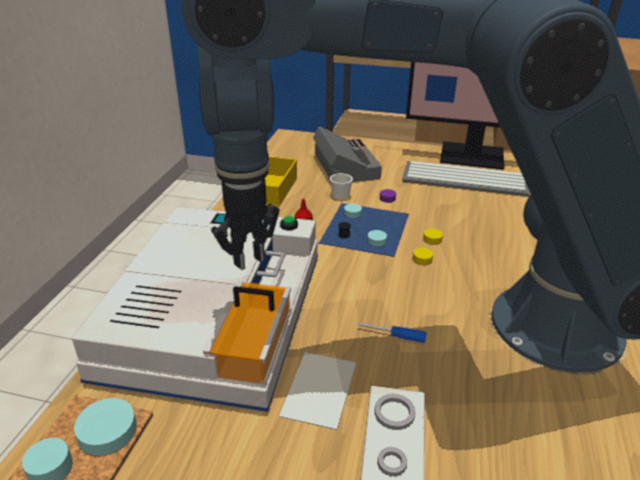

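Guard is open at its stop, with its handle at side pixel (252,295). The steel tray handle is exposed near (270,263). Tray handle next.

>>> move_arm:
  series:
    - [0.05,-2,0,0,0,-0.1007,0.38]
    - [0.05,-2,0,0,0,-0.1007,0.38]
    - [0.05,-2,0,0,0,-0.1007,0.38]
    - [0.05,-2,0,0,0,-0.1007,0.38]
    - [0.06,-2,0,0,0,-0.1007,0.38]
    - [0.06,-2,0,0,0,-0.1007,0.38]
    - [0.06,-2,0,0,0,-0.1007,0.38]
    - [0.06,-2,0,0,0,-0.1007,0.38]
    - [0.06,-2,0,0,0,-0.1007,0.38]
    - [0,0,0,0,0,0,0.38]
    - [0,0,0,0,0,0,0.38]

```text
time: 9.88
position: [0.6233, 0.0722, 0.2514]
eef_rot: [[-0.072, 0.997, 0.0], [0.997, 0.072, 0.0], [0.0, 0.0, -1.0]]
wrist_force: [0.3, 1.2, 0.7]
gripper_width: 0.0322
gripper_force: 0.0
```

>>> move_arm:
  series:
    - [0,0,-3,0,0,0,0.38]
    - [0,0,-3,0,0,0,0.38]
    - [0,0,-3,0,0,0,0.38]
    - [0,0,-3,0,0,0,0.38]
    - [0,0,-1.2,0,0,0,0.38]
    - [0,0,-0.9,0,0,0,0.38]
    - [0,0,0,0,0,0,0.05]
    - [0,0,0,0,0,0,0.05]
    - [0,0,0,0,0,0,0.05]
    - [0,0,0,0,0,0,0.05]

```text
time: 10.72
position: [0.6219, 0.0735, 0.1105]
eef_rot: [[-0.073, 0.997, -0.003], [0.997, 0.073, 0.0], [0.001, -0.003, -1.0]]
wrist_force: [-11.0, 1.3, -6.0]
gripper_width: 0.0087
gripper_force: 26.0
```

>>> move_arm:
  series:
    - [-1,-0.07,0,0,0,0,0.05]
    - [-2,-0.14,0,0,0,0,0.05]
    - [-2,-0.14,0,0,0,0,0.05]
    - [-2,-0.14,0,0,0,0,0.05]
    - [-2,-0.14,0,0,0,0,0.05]
    - [-2,-0.14,0,0,0,0,0.05]
    - [-2,-0.14,0,0,0,0,0.05]
    - [-2,-0.14,0,0,0,0,0.05]
    - [-1.5,-0.1,0,0,0,0,0.05]
    - [-1,-0.07,0,0,0,0,0.05]
    - [-0.5,-0.03,0,0,0,0,0.05]
    - [0,0,0,0,0,0,0.05]

```text
time: 11.72
position: [0.4418, 0.0614, 0.1106]
eef_rot: [[-0.074, 0.997, -0.001], [0.997, 0.074, 0.002], [0.002, -0.001, -1.0]]
wrist_force: [-2.9, 7.5, -19.9]
gripper_width: 0.009
gripper_force: 25.3
```

>>> move_arm:
  series:
    - [-0.4,-0.03,0,0,0,0,0.05]
    - [-0.3,-0.02,0,0,0,0,0.05]
    - [-0.3,-0.02,0,0,0,0,0.05]
    - [0,0,0,0,0,0,0.05]
    - [0,0,0,0,0,0,0.05]

```text
time: 12.13
position: [0.4369, 0.0608, 0.112]
eef_rot: [[-0.073, 0.997, 0.007], [0.997, 0.073, 0.001], [0.001, 0.007, -1.0]]
wrist_force: [21.0, 4.6, -24.7]
gripper_width: 0.0087
gripper_force: 24.9
```

>>> move_arm:
  series:
    - [0.4,0,0,0,0,0,0.4]
    - [0,0,0,0,0,0,0.4]
    - [0,0,0,0,0,0,0.4]
    - [0,0,2,0,0,0,0.4]
    - [0,0,3,0,0,0,0.4]
    - [0,-1,4,0,0,0,0.4]
    - [0,-3,4,0,0,0,0.75]
    - [0,-4,0,0,0,0,0.75]
    - [0,-4,0,0,0,0,0.75]
    - [0,-4,0,0,0,0,0.75]
    - [0,-4,0,0,0,0,0.75]
    - [0,0,0,0,0,0,0.75]

```text
time: 13.13
position: [0.4368, -0.1406, 0.2341]
eef_rot: [[-0.067, 0.998, 0.001], [0.998, 0.067, -0.002], [-0.002, 0.001, -1.0]]
wrist_force: [0.4, 0.5, -0.5]
gripper_width: 0.0641
gripper_force: 0.0
```

```bash
python3 - <<'E'
from h import *
for c in ['top','side']:
  for k in range(2):
    d=optics.read_camera(c)
    for l in ['tray_handle','tray_floor','mount0','blank0','pad']: print(c,l,find(d,c,l)[:5])
  cv2.imwrite(f'pics/{c}2.png',d['frame'])
E
```

```text
top tray_handle [(0.91, [0.4386, 0.0608, 0.1065], [288, 284])]
top tray_floor [(0.71, [0.5635, 0.0706, 0.072], [284, 235]), (0.65, [0.6622, -0.2614, -0.0027], [410, 200])]
top mount0 [(0.55, [0.5311, 0.0255, 0.0835], [302, 247])]
top blank0 [(0.59, [0.4527, -0.485, 0.0085], [499, 276])]
top pad [(0.69, [0.4703, 0.308, 0.0007], [197, 275])]
top tray_handle [(0.61, [0.438, 0.0599, 0.109], [288, 284])]
top tray_floor [(0.74, [0.5605, 0.0719, 0.0738], [284, 236])]
top mount0 [(0.73, [0.5306, 0.025, 0.0842], [302, 247])]
top blank0 [(0.89, [0.4538, -0.4907, 0.0097], [502, 276]), (0.44, [0.5353, -0.359, 0.0142], [450, 245])]
top pad [(0.57, [0.467, 0.3096, -0.0011], [197, 276])]
side tray_handle [(0.82, [0.4395, 0.0623, 0.1108], [359, 273]), (0.16, [0.5593, 0.0668, 0.071], [306, 280])]
side tray_floor [(0.84, [0.5578, 0.0688, 0.0748], [307, 279])]
side mount0 [(0.81, [0.5273, 0.0193, 0.0783], [325, 268]), (0.35, [0.4848, -0.2962, 0.002], [365, 228])]
side blank0 [(0.76, [0.4439, -0.2342, 0.0162], [376, 238]), (0.62, [0.3174, -0.1828, 0.0144], [421, 255]), (0.62, [0.2979, -0.2886, 0.0085], [432, 237]), (0.58, [0.4479, -0.4913, 0.016], [388, 194]), (0.56, [0.5392, -0.3638, 0.0156], [351, 210])]
side pad []
side tray_handle [(0.9, [0.4386, 0.062, 0.1092], [360, 273]), (0.62, [0.5303, 0.0179, 0.0812], [324, 266])]
side tray_floor [(0.57, [0.5597, 0.0704, 0.0712], [306, 281])]
side mount0 [(0.66, [0.5298, 0.0178, 0.0803], [324, 266])]
side blank0 [(0.77, [0.3192, -0.1829, 0.0124], [420, 256]), (0.61, [0.4434, -0.2362, 0.012], [376, 239]), (0.59, [0.54, -0.3651, 0.0158], [351, 210]), (0.58, [0.4486, -0.4919, 0.0149], [388, 194]), (0.54, [0.2982, -0.2854, 0.0111], [432, 237])]
side pad [(0.69, [0.4633, 0.308, 0.0069], [322, 386])]
```

View pics/top2.png

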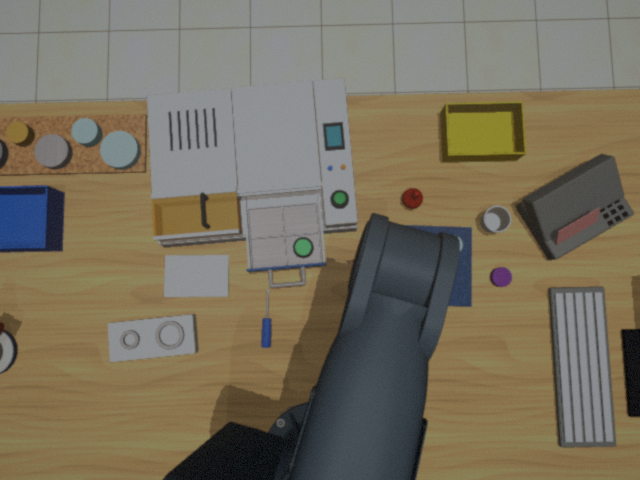

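The tray is out, and one green-topped mount lies in the front −y compartment at (303,247). The other three compartments are empty. I'll refine the disc positions from colour while the arm turns.

>>> move_arm:
  series:
    - [0.4,0,0,0,0,0.12,0.7]
    - [0.4,0,0,0,0,0.12,0.7]
    - [0,0,0,0,0,0.12,0.7]
    - [0,0,0,0,0,0.12,0.7]
    - [0,0,0,0,0,0.12,0.7]
    - [0,0,0,0,0,0.12,0.7]
    - [0,0,0,0,0,0.12,0.7]
    - [0,0,0,0,0,0.12,0.7]
    - [0,0,0,0,0,0.12,0.7]
    - [0,0,0,0,0,0.12,0.7]
    - [0,0,0,0,0,0.12,0.7]
    - [0,0,0,0,0,0.12,0.7]

```text
time: 15.33
position: [0.4453, -0.1351, 0.2336]
eef_rot: [[-0.999, 0.052, -0.0], [0.052, 0.999, 0.0], [0.0, 0.0, -1.0]]
wrist_force: [0.8, -0.6, -0.5]
gripper_width: 0.0598
gripper_force: 0.0
```

```bash
cat >> h.py <<'E'
def disc(d,cam,label,ztop,n=6):
    out=[]
    for r in getattr(optics,'cut_out')(cam,label)[:n]:
        m=r['region'].astype(np.uint8); c=max(cv2.findContours(m,0,2)[0],key=cv2.contourArea)
        M=cv2.moments(c)
        if M['m00']<20: continue
        uv=(M['m10']/M['m00'],M['m01']/M['m00']); b=np.array(d['frame'])[m>0].mean(0).round().astype(int).tolist()
        out.append((round(r['conf'],2),int(m.sum()),ray(d,uv,ztop).round(4)[:2].tolist(),b))
    return out
E
python3 - <<'E'
from h import *
for c in ['top','side']:
    d=optics.read_camera(c)
    print(c,'m',disc(d,c,'mount0',.086 if c=='side' else .088)); print(c,'b',disc(d,c,'blank0',.018 if c=='side' else .020))
    print(c,'mount sp',find(d,c,'mount0')[:2])
E
```

```text
top m [(0.67, 353, [0.5313, 0.0239], [84, 114, 76]), (0.56, 388, [0.3362, 0.1157], [105, 79, 72]), (0.26, 382, [0.3204, 0.3544], [121, 121, 123]), (0.16, 331, [0.6482, -0.2517], [27, 37, 95])]
top b [(0.72, 351, [0.4506, -0.4848], [99, 53, 90])]
top mount sp [(0.72, [0.529, 0.0256, 0.0858], [302, 248])]
side m [(0.81, 388, [0.5289, 0.0266], [55, 92, 42])]
side b [(0.86, 286, [0.3139, -0.1766], [11, 146, 165]), (0.78, 182, [0.4502, -0.4809], [106, 51, 96]), (0.55, 253, [0.2969, -0.2804], [12, 145, 164]), (0.53, 244, [0.443, -0.232], [152, 156, 115]), (0.46, 261, [0.5356, -0.3598], [141, 144, 110])]
side mount sp [(0.5, [0.4849, -0.3004, 0.0042], [366, 227])]
```

>>> move_arm:
  series:
    - [1.7,3.2,0,0,0,0.06,0.7]
    - [1.7,3.2,0,0,0,0.06,0.7]
    - [1.7,3.2,0,0,0,0,0.7]
    - [1.7,3.2,0,0,0,0,0.7]
    - [1.7,3.1,0,0,0,0,0.7]
    - [0,0,-3,0,0,0,0.7]
    - [0,0,-3,0,0,0,0.7]
    - [0,0,-3,0,0,0,0.7]
    - [0,0,-2,0,0,0,0.7]
    - [0,0,0,0,0,0,0.7]
    - [0,0,0,0,0,0,0.7]

```text
time: 16.65
position: [0.5298, 0.0239, 0.1235]
eef_rot: [[-0.998, -0.061, -0.002], [-0.061, 0.998, -0.0], [0.002, 0.0, -1.0]]
wrist_force: [-0.1, -0.2, 1.4]
gripper_width: 0.0598
gripper_force: 0.0
```

```bash
python3 - <<'E'
from h import *
d=optics.read_camera('side'); f=np.array(d['frame'])
cv2.imwrite('pics/s3.png',cv2.resize(f[200:340,230:400],None,fx=4,fy=4,interpolation=cv2.INTER_CUBIC))
E
```

```text
(no output)
```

View pics/s3.png

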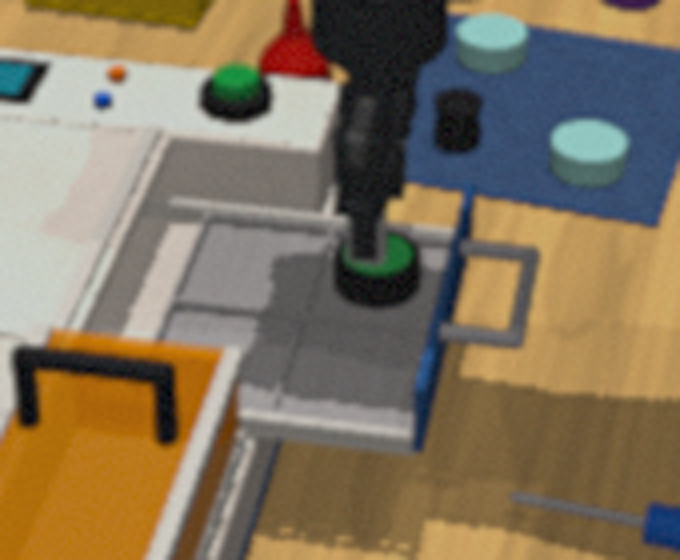

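The gripper is centred over the mount and the tray rim is low, so I'll lower and grip.

>>> move_arm:
  series:
    - [0,0,-1,0,0,0,0.7]
    - [0,0,-1,0,0,0,0.7]
    - [0,0,-0.7,0,0,0,0.7]
    - [0,0,0,0,0,0,0.7]

```text
time: 17.03
position: [0.5295, 0.0238, 0.0952]
eef_rot: [[-0.998, -0.061, -0.002], [-0.061, 0.998, -0.0], [0.002, 0.0, -1.0]]
wrist_force: [0.5, 0.3, -0.7]
gripper_width: 0.0595
gripper_force: 0.0
```

>>> move_arm:
  series:
    - [0,0,0,0,0,0,0.3]
    - [0,0,0,0,0,0,0.3]
    - [0,0,0,0,0,0,0.3]
    - [0,0,0,0,0,0,0.3]
  grip_force: 40

```text
time: 17.37
position: [0.5304, 0.0239, 0.0969]
eef_rot: [[-0.998, -0.062, 0.0], [-0.062, 0.998, 0.0], [-0.0, 0.0, -1.0]]
wrist_force: [0.1, -0.6, -0.4]
gripper_width: 0.0502
gripper_force: 41.6
```

>>> move_arm:
  series:
    - [0,0,2,0,0,0,0.3]
    - [0,0,4,0,0,0,0.3]
    - [0,0,4,0,0,0,0.3]
    - [0,0,4,0,0,0,0.3]
    - [-0.3,1.6,0,0,0,0,0.3]
    - [-0.8,3.6,0,0,0,0,0.3]
    - [-0.8,3.6,0,0,0,0,0.3]
    - [-0.8,3.6,0,0,0,0,0.3]
    - [-0.8,3.6,0,0,0,0,0.3]
    - [-0.8,3.6,0,0,0,0,0.3]
    - [-0.8,3.6,0,0,0,0,0.3]
    - [-0.8,3.6,0,0,0,0,0.3]

```text
time: 18.37
position: [0.4706, 0.2936, 0.2369]
eef_rot: [[-0.998, -0.062, 0.0], [-0.062, 0.998, 0.0], [-0.0, 0.0, -1.0]]
wrist_force: [1.8, 0.1, -0.8]
gripper_width: 0.0503
gripper_force: 42.0
```

```bash
python3 - <<'E'
from h import *
d=optics.read_camera('side'); print(disc(d,'side','mount0',.2)[:3],find(d,'side','mount0')[:3])
f=np.array(d['frame']);cv2.imwrite('pics/s4.png',f)
E
```

```text
[(0.7, 251, [0.4614, 0.2633], [39, 57, 31]), (0.55, 6251, [0.5696, 0.391], [51, 112, 160])] [(0.74, [0.471, 0.2865, 0.218], [322, 294])]
```

>>> move_arm:
  series:
    - [-0.4,1.6,0,0,0,0,0.3]
    - [0,0,-4,0,0,0,0.3]
    - [0,0,-4,0,0,0,0.3]
    - [0,0,-4,0,0,0,0.3]
    - [0,0,-4,0,0,0,0.3]
    - [0,0,-2,0,0,0,0.3]
    - [0,0,-1,0,0,0,0.3]
    - [0,0,-0.7,0,0,0,0.3]
    - [0,0,0,0,0,0,0.3]
    - [0,0,0,0,0,0,0.3]

```text
time: 19.35
position: [0.4682, 0.3081, 0.041]
eef_rot: [[-0.998, -0.061, 0.002], [-0.061, 0.998, 0.001], [-0.002, 0.001, -1.0]]
wrist_force: [-0.1, -0.5, -0.2]
gripper_width: 0.0505
gripper_force: 42.1
```

>>> move_arm:
  series:
    - [0,0,-0.4,0,0,0,0.3]
    - [0,0,-0.3,0,0,0,0.3]
    - [0,0,-0.2,0,0,0,0.3]
    - [0,0,0,0,0,0,0.3]

```text
time: 19.68
position: [0.4674, 0.308, 0.0307]
eef_rot: [[-0.998, -0.062, 0.0], [-0.062, 0.998, 0.0], [-0.0, 0.0, -1.0]]
wrist_force: [0.2, -0.1, -0.6]
gripper_width: 0.0506
gripper_force: 42.2
```

>>> move_arm:
  series:
    - [0,0,-0.1,0,0,0,0.3]
    - [0,0,-0.1,0,0,0,0.3]
    - [0,0,0,0,0,0,0.7]
    - [0,0,0,0,0,0,0.7]
    - [0,0,0,0,0,0,0.7]
    - [0,0,1,0,0,0,0.75]
    - [0,0,4,0,0,0,0.75]
    - [0,0,4,0,0,0,0.75]
    - [0,0,4,0,0,0,0.75]
    - [0,0,4,0,0,0,0.75]
    - [0,0,4,0,0,0,0.75]

```text
time: 20.6
position: [0.4668, 0.3076, 0.2416]
eef_rot: [[-0.998, -0.062, 0.001], [-0.062, 0.998, 0.0], [-0.001, 0.0, -1.0]]
wrist_force: [0.3, 0.1, 1.1]
gripper_width: 0.0638
gripper_force: 0.0
```

>>> move_arm:
  series:
    - [-0.1,-4,0,0,0,0,0.75]
    - [-0.2,-4,0,0,0,0,0.75]
    - [-0.2,-4,0,0,0,0,0.75]
    - [-0.2,-4,0,0,0,0,0.75]
    - [-0.2,-4,0,0,0,0,0.75]
    - [-0.2,-4,0,0,0,0,0.75]
    - [-0.2,-4,0,0,0,0,0.75]
    - [-0.2,-4,0,0,0,0,0.75]
    - [-0.2,-4,0,0,0,0,0.75]
    - [-0.2,-4,0,0,0,0,0.75]
    - [-0.2,-4,0,0,0,0,0.75]

```text
time: 21.52
position: [0.4456, -0.134, 0.2396]
eef_rot: [[-0.998, -0.062, 0.001], [-0.062, 0.998, -0.0], [-0.001, -0.0, -1.0]]
wrist_force: [1.8, -0.2, -0.5]
gripper_width: 0.064
gripper_force: 0.0
```

```bash
python3 - <<'E'
from h import *
for c in ['top','side']:
    d=optics.read_camera(c)
    print(c,'m',disc(d,c,'mount0',.018)[:2]); print(c,'b',disc(d,c,'blank0',.018 if c=='side' else .020))
    print(c,find(d,c,'mount0')[:2],find(d,c,'blank0')[:5])
    cv2.imwrite(f'pics/{c}5.png',d['frame'])
print(manip.get_obs()['position'])
E
```

```text
top m [(0.7, 311, [0.4681, 0.3081], [78, 113, 71])]
top b [(0.84, 400, [0.4508, -0.483], [96, 59, 94])]
top [(0.78, [0.4685, 0.3071, 0.0178], [196, 276])] [(0.44, [0.5343, -0.3585, 0.0147], [450, 246])]
side m [(0.97, 607, [0.467, 0.3084], [62, 104, 47])]
side b [(0.78, 196, [0.4499, -0.4799], [105, 54, 97]), (0.77, 266, [0.4428, -0.2329], [151, 154, 113]), (0.73, 223, [0.5372, -0.362], [147, 151, 113]), (0.68, 261, [0.2966, -0.2811], [13, 145, 165]), (0.67, 326, [0.313, -0.1773], [17, 145, 165])]
side [(0.65, [0.4686, 0.3033, 0.0117], [320, 382]), (0.28, [0.642, -0.0694, 0.1454], [288, 217])] [(0.76, [0.4512, -0.491, 0.0121], [387, 195]), (0.73, [0.3172, -0.1835, 0.012], [421, 256]), (0.7, [0.5359, -0.363, 0.0198], [352, 209]), (0.51, [0.2975, -0.2892, 0.0134], [432, 235]), (0.49, [0.4419, -0.2332, 0.016], [377, 238])]
[ 0.446436   -0.1310908   0.23875159]
```

View pics/side5.png

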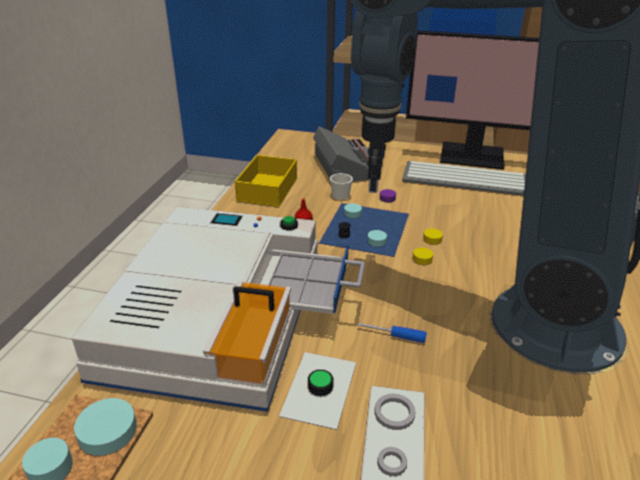

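The green mount lies flat on the pad at side pixel (320,382). The blanks are still at (377,238) and (353,210). Picking blank A at about (0.4435, -0.2325).

>>> move_arm:
  series:
    - [-0.1,-4,0,0,0,0,0.75]
    - [-0.1,-4,0,0,0,0,0.75]
    - [0,-2,0,0,0,0,0.75]
    - [0,0,-4,0,0,0,0.75]
    - [0,0,-4,0,0,0,0.75]
    - [0,0,-4,0,0,0,0.75]
    - [0,0,-4,0,0,0,0.75]
    - [0,0,-2,0,0,0,0.75]
    - [0,0,0,0,0,0,0.75]
    - [0,0,0,0,0,0,0.75]

```text
time: 22.85
position: [0.4441, -0.2314, 0.0587]
eef_rot: [[-0.998, -0.063, -0.001], [-0.063, 0.998, 0.001], [0.001, 0.001, -1.0]]
wrist_force: [1.2, 0.1, 0.6]
gripper_width: 0.0637
gripper_force: 0.0
```

```bash
python3 - <<'E'
from h import *
d=optics.read_camera('side')
print(disc(d,'side','blank0',.018),find(d,'side','blank0')[:5]); o=manip.get_obs(); print(o['position'],o['wrist_force'])
f=np.array(d['frame'])
cv2.imwrite('pics/s6.png',cv2.resize(f[180:280,300:450],None,fx=4,fy=4,interpolation=cv2.INTER_CUBIC))
E
```

```text
[(0.82, 248, [0.2955, -0.278], [12, 154, 175]), (0.74, 229, [0.3149, -0.1766], [9, 161, 181]), (0.71, 176, [0.536, -0.3617], [163, 168, 124]), (0.5, 202, [0.4419, -0.2272], [152, 156, 116])] [(0.76, [0.4413, -0.2338, 0.013], [377, 239]), (0.76, [0.2967, -0.2882, 0.0128], [432, 236]), (0.74, [0.535, -0.3625, 0.0173], [353, 210]), (0.59, [0.449, -0.494, 0.0117], [388, 195]), (0.54, [0.3151, -0.1819, 0.0125], [422, 256])]
[ 0.44570318 -0.23250113  0.06062862] [ 0.00872631 -0.05574629  0.6652224 ]
```

View pics/s6.png

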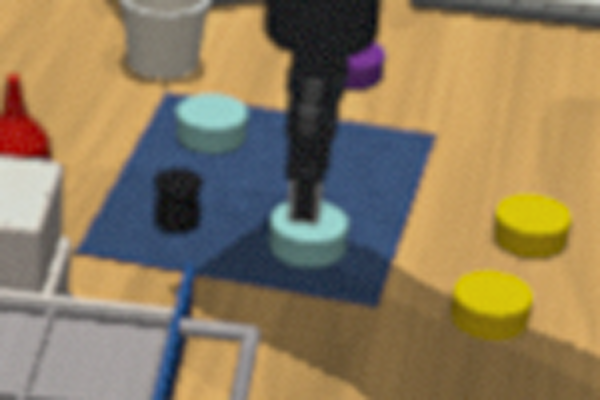

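Fingers straddle the blank, so I'll descend and grip.

>>> move_arm:
  series:
    - [-0.1,0,-1.2,0,0,0,0.75]
    - [0,0,-1.2,0,0,0,0.75]
    - [0,0,-0.8,0,0,0,0.75]
    - [0,0,0,0,0,0,0.75]
    - [0,0,0,0,0,0,0.3]
    - [0,0,0,0,0,0,0.3]
    - [0,0,0,0,0,0,0.3]
    - [0,0,0,0,0,0,0.3]
    - [0,0,0,0,0,0,0.3]

```text
time: 23.75
position: [0.4437, -0.2323, 0.0277]
eef_rot: [[-0.998, -0.062, 0.001], [-0.062, 0.998, -0.001], [-0.001, -0.001, -1.0]]
wrist_force: [-3.6, 1.9, 8.5]
gripper_width: 0.0504
gripper_force: 41.4
```

>>> move_arm:
  series:
    - [0,0,2,0,0,0,0.3]
    - [0,0,4,0,0,0,0.3]
    - [0,0,4,0,0,0,0.3]
    - [0,0,4,0,0,0,0.3]
    - [0,0,4,0,0,0,0.3]
    - [0,0,4,0,0,0,0.3]
    - [0,0,0,0,0,0,0.3]

```text
time: 24.33
position: [0.4455, -0.2332, 0.2548]
eef_rot: [[-0.998, -0.062, 0.009], [-0.062, 0.998, -0.005], [-0.009, -0.006, -1.0]]
wrist_force: [1.3, -0.6, -0.1]
gripper_width: 0.0503
gripper_force: 42.4
```

>>> move_arm:
  series:
    - [0.6,1.7,0,0,0,0,0.3]
    - [1.1,3.5,0,0,0,0,0.3]
    - [1.1,3.5,0,0,0,0,0.3]
    - [1.1,3.5,0,0,0,0,0.3]
    - [1.1,3.5,0,0,0,0,0.3]
    - [1.1,3.5,0,0,0,0,0.3]
    - [1.1,3.5,0,0,0,0,0.3]
    - [0.9,3.0,0,0,0,0,0.3]
    - [0,0,0,0,0,0,0.3]
    - [0,0,0,0,0,0,0.3]

```text
time: 25.17
position: [0.5245, 0.0263, 0.247]
eef_rot: [[-0.998, -0.064, 0.0], [-0.064, 0.998, -0.0], [-0.0, -0.0, -1.0]]
wrist_force: [-0.2, 0.2, -1.8]
gripper_width: 0.0503
gripper_force: 42.3
```

```bash
python3 - <<'E'
from h import *
d=optics.read_camera('side')
print(find(d,'side','blank0')[:6]); o=manip.get_obs(); print(o['position'],o['wrist_force'],o['gripper_width'])
E
```

```text
[(0.77, [0.3179, -0.184, 0.0131], [421, 255]), (0.68, [0.2969, -0.2883, 0.0102], [432, 237]), (0.64, [0.4472, -0.4901, 0.0153], [388, 195]), (0.54, [0.5244, 0.0257, 0.2324], [327, 212]), (0.52, [0.5372, -0.3654, 0.0165], [352, 210])]
[0.52419032 0.02450464 0.24699083] [-0.6118956  -0.09527158 -1.62642803] 0.050471323875466115
```

>>> move_arm:
  series:
    - [0,0,-3.5,0,0,0,0.3]
    - [0,0,-3.5,0,0,0,0.3]
    - [0,0,-3.5,0,0,0,0.3]
    - [0,0,-2.2,0,0,0,0.3]
    - [0,0,-1.2,0,0,0,0.3]
    - [0,0,-0.6,0,0,0,0.3]
    - [0,0,-0.4,0,0,0,0.3]
    - [0,0,0,0,0,0,0.3]
    - [0,0,0,0,0,0,0.3]

```text
time: 26.02
position: [0.5249, 0.0245, 0.0986]
eef_rot: [[-0.998, -0.061, 0.001], [-0.061, 0.998, 0.0], [-0.001, -0.0, -1.0]]
wrist_force: [-0.1, -0.4, -1.8]
gripper_width: 0.0497
gripper_force: 42.4
```

>>> move_arm:
  series:
    - [0,0,-0.2,0,0,0,0.3]
    - [0,0,-0.15,0,0,0,0.3]
    - [0,0,0,0,0,0,0.3]
    - [0,0,0,0,0,0,0.69]
    - [0,0,0,0,0,0,0.69]
    - [0,0,0,0,0,0,0.69]
    - [0,0,1,0,0,0,0.7]
    - [0,0,4,0,0,0,0.75]
    - [0,0,4,0,0,0,0.75]
    - [0,0,4,0,0,0,0.75]
    - [0,0,2,0,0,0,0.75]
    - [0,0,0,0,0,0,0.75]

```text
time: 27.02
position: [0.5261, 0.025, 0.2499]
eef_rot: [[-0.998, -0.062, 0.008], [-0.062, 0.998, 0.0], [-0.008, -0.0, -1.0]]
wrist_force: [0.8, -0.1, -1.0]
gripper_width: 0.0642
gripper_force: 0.0
```

>>> move_arm:
  series:
    - [0,-3.6,0,0,0,0,0.75]
    - [0,-3.8,0,0,0,0,0.75]
    - [0,-3.8,0,0,0,0,0.75]
    - [0,-3.8,0,0,0,0,0.75]
    - [0.2,-3.8,0,0,0,0,0.75]
    - [0.2,-3.8,0,0,0,0,0.75]
    - [0.2,-3.8,0,0,0,0,0.75]
    - [0.2,-3.8,0,0,0,0,0.75]
    - [0.2,-3.8,0,0,0,0,0.75]
    - [0.2,-3.6,0,0,0,0,0.75]
    - [0,0,0,0,0,0,0.75]

```text
time: 27.93
position: [0.5352, -0.3565, 0.243]
eef_rot: [[-0.998, -0.057, -0.001], [-0.057, 0.998, -0.0], [0.001, -0.0, -1.0]]
wrist_force: [0.4, -0.1, 0.4]
gripper_width: 0.0639
gripper_force: 0.0
```

```bash
python3 - <<'E'
from h import *
for c in ['top','side']:
    d=optics.read_camera(c)
    print(c,disc(d,c,'blank0',.018),find(d,c,'blank0')[:6],find(d,c,'mount0')[:2])
o=manip.get_obs(); print(o['position'],o['wrist_force'])
E
```

```text
top [(0.89, 349, [0.5321, 0.0274], [153, 151, 143]), (0.73, 300, [0.5341, -0.3618], [139, 135, 122]), (0.7, 359, [0.3153, -0.1817], [51, 143, 143]), (0.66, 117, [0.6659, -0.0731], [76, 123, 67])] [(0.68, [0.5343, -0.3593, 0.0152], [450, 246]), (0.62, [0.5259, 0.0267, 0.0815], [302, 249]), (0.58, [0.3152, -0.1829, 0.0151], [385, 332])] [(0.58, [0.4685, 0.307, 0.0189], [196, 276])]
side [(0.67, 392, [0.5449, -0.063], [163, 169, 127]), (0.63, 260, [0.2966, -0.2807], [13, 156, 177]), (0.58, 227, [0.5362, -0.3629], [157, 163, 122]), (0.52, 310, [0.3155, -0.1758], [12, 152, 172]), (0.47, 233, [0.4507, -0.4823], [111, 71, 117])] [(0.72, [0.5357, -0.3651, 0.019], [353, 209]), (0.68, [0.3168, -0.1816, 0.0134], [421, 256]), (0.65, [0.2939, -0.2867, 0.0138], [433, 236]), (0.56, [0.5245, 0.0189, 0.0829], [326, 266])] [(0.58, [0.4663, 0.3039, 0.0103], [321, 383]), (0.47, [0.4397, 0.0624, 0.1099], [359, 273])]
[ 0.53651073 -0.35009598  0.24460095] [-0.63355502 -0.60455329 -0.11797527]
```

>>> move_arm:
  series:
    - [-0.1,-1.1,0,0,0,0,0.75]
    - [0,0,-4,0,0,0,0.75]
    - [0,0,-4,0,0,0,0.75]
    - [0,0,-4,0,0,0,0.75]
    - [0,0,-4,0,0,0,0.75]
    - [0,0,-2,0,0,0,0.75]
    - [0,0,0,0,0,0,0.75]
    - [0,0,0,0,0,0,0.75]

```text
time: 29.0
position: [0.535, -0.3621, 0.0641]
eef_rot: [[-0.998, -0.062, -0.001], [-0.062, 0.998, 0.001], [0.001, 0.001, -1.0]]
wrist_force: [-0.3, -0.0, 1.1]
gripper_width: 0.0643
gripper_force: 0.0
```

```bash
python3 - <<'E'
from h import *
d=optics.read_camera('side')
print(disc(d,'side','blank0',.018),find(d,'side','blank0')[:5]); o=manip.get_obs(); print(o['position'],o['wrist_force'])
f=np.array(d['frame'])
cv2.imwrite('pics/s7.png',cv2.resize(f[180:280,270:420],None,fx=4,fy=4,interpolation=cv2.INTER_CUBIC))
E
```

```text
[(0.67, 180, [0.4498, -0.4793], [114, 54, 102]), (0.61, 188, [0.5358, -0.357], [155, 159, 117]), (0.6, 376, [0.5446, -0.0646], [167, 173, 130]), (0.5, 313, [0.3148, -0.1768], [12, 154, 174]), (0.49, 262, [0.2967, -0.2796], [14, 157, 178]), (0.26, 525, [0.3081, 0.4472], [138, 140, 144])] [(0.88, [0.524, 0.0218, 0.0812], [326, 267]), (0.57, [0.5369, -0.3635, 0.0183], [352, 210]), (0.53, [0.3202, -0.1845, 0.0151], [420, 255]), (0.53, [0.4485, -0.4933, 0.0138], [388, 194]), (0.48, [0.2989, -0.2882, 0.0129], [431, 236])]
[ 0.53651767 -0.36301612  0.06656491] [-0.07910805 -0.51092419  0.60989835]
```

View pics/s7.png

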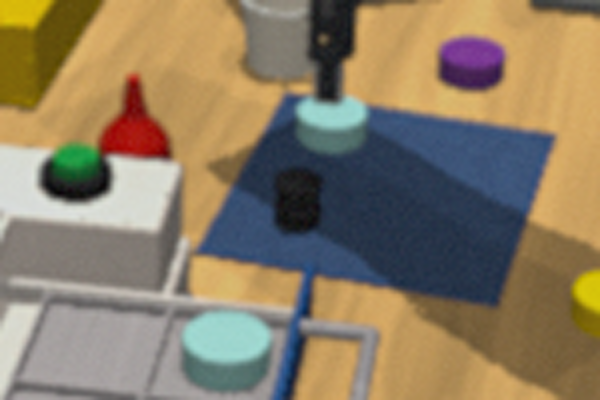

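Blank A lies flat in the front −y compartment, and the fingers are aligned over blank B. Gripping it.

>>> move_arm:
  series:
    - [0,0,-1.4,0,0,0,0.75]
    - [0,0,-1.4,0,0,0,0.75]
    - [0,0,-0.9,0,0,0,0.75]
    - [0,0,0,0,0,0,0.75]
    - [0,0,0,0,0,0,0.3]
    - [0,0,0,0,0,0,0.3]
    - [0,0,0,0,0,0,0.3]
    - [0,0,0,0,0,0,0.3]
    - [0,0,0,0,0,0,0.3]

```text
time: 29.9
position: [0.5359, -0.3625, 0.0284]
eef_rot: [[-0.998, -0.062, 0.002], [-0.062, 0.998, -0.001], [-0.001, -0.001, -1.0]]
wrist_force: [-1.2, 0.7, 7.2]
gripper_width: 0.0504
gripper_force: 42.1
```

>>> move_arm:
  series:
    - [0,0,2,0,0,0,0.3]
    - [0,0,4,0,0,0,0.3]
    - [0,0,4,0,0,0,0.3]
    - [0,0,4,0,0,0,0.3]
    - [0,0,4,0,0,0,0.3]
    - [0,0,4,0,0,0,0.3]
    - [0,0,0,0,0,0,0.3]

```text
time: 30.48
position: [0.5372, -0.3633, 0.2562]
eef_rot: [[-0.998, -0.062, 0.009], [-0.062, 0.998, -0.006], [-0.009, -0.007, -1.0]]
wrist_force: [1.0, 0.4, -0.6]
gripper_width: 0.0501
gripper_force: 42.2
```

>>> move_arm:
  series:
    - [0,2,0,0,0,0,0.3]
    - [-0.1,3.5,0,0,0,0,0.3]
    - [-0.1,3.5,0,0,0,0,0.3]
    - [-0.1,3.5,0,0,0,0,0.3]
    - [-0.1,3.5,0,0,0,0,0.3]
    - [-0.1,3.5,0,0,0,0,0.3]
    - [-0.1,3.5,0,0,0,0,0.3]
    - [-0.1,3.5,0,0,0,0,0.3]
    - [-0.1,3.5,0,0,0,0,0.3]
    - [-0.1,3.5,0,0,0,0,0.3]
    - [-0.1,3.5,0,0,0,0,0.3]
    - [-0.1,3.5,0,0,0,0,0.3]

```text
time: 31.48
position: [0.524, 0.0446, 0.2475]
eef_rot: [[-0.998, -0.062, 0.001], [-0.062, 0.998, 0.0], [-0.001, -0.0, -1.0]]
wrist_force: [0.6, -0.1, -0.7]
gripper_width: 0.0504
gripper_force: 42.1
```

>>> move_arm:
  series:
    - [-0.2,3.5,0,0,0,0,0.3]
    - [-0.3,3.5,0,0,0,0,0.3]
    - [0,0,0,0,0,0,0.3]
    - [0,0,0,0,0,0,0.3]

```text
time: 31.82
position: [0.5191, 0.1145, 0.2473]
eef_rot: [[-0.998, -0.065, 0.0], [-0.065, 0.998, 0.0], [-0.0, 0.0, -1.0]]
wrist_force: [-0.4, -0.4, -1.9]
gripper_width: 0.0498
gripper_force: 42.2
```

```bash
python3 - <<'E'
from h import *
d=optics.read_camera('side')
print(find(d,'side','blank0')[:6]); o=manip.get_obs(); print(o['position'],o['wrist_force'],o['gripper_width'])
E
```

```text
[(0.85, [0.2948, -0.2877, 0.0138], [433, 236]), (0.72, [0.5197, 0.1151, 0.2336], [319, 233]), (0.71, [0.3168, -0.185, 0.0157], [422, 254]), (0.58, [0.5208, 0.0232, 0.0799], [327, 268]), (0.56, [0.5598, 0.0694, 0.0764], [306, 279]), (0.54, [0.4472, -0.4921, 0.0154], [389, 194])]
[0.51931135 0.11261011 0.24725175] [-0.09832172  0.42007458 -1.34008821] 0.050385542910544895
```

>>> move_arm:
  series:
    - [0.05,-0.1,-3.5,0,0,0,0.3]
    - [0,0,-3.5,0,0,0,0.3]
    - [0,0,-3.5,0,0,0,0.3]
    - [0,0,-2.2,0,0,0,0.3]
    - [0,0,-1.2,0,0,0,0.3]
    - [0,0,-0.6,0,0,0,0.3]
    - [0,0,-0.4,0,0,0,0.3]
    - [0,0,0,0,0,0,0.3]
    - [0,0,0,0,0,0,0.3]

```text
time: 32.67
position: [0.5204, 0.1116, 0.099]
eef_rot: [[-0.998, -0.061, 0.001], [-0.061, 0.998, 0.0], [-0.001, 0.0, -1.0]]
wrist_force: [0.0, -0.2, -0.7]
gripper_width: 0.0501
gripper_force: 42.3
```

>>> move_arm:
  series:
    - [0,0,-0.2,0,0,0,0.3]
    - [0,0,-0.15,0,0,0,0.3]
    - [0,0,0,0,0,0,0.3]
    - [0,0,0,0,0,0,0.69]
    - [0,0,0,0,0,0,0.69]
    - [0,0,0,0,0,0,0.69]
    - [0,0,1,0,0,0,0.7]
    - [0,0,4,0,0,0,0.7]
    - [0,0,4,0,0,0,0.7]
    - [0,0,4,0,0,0,0.7]
    - [-2,0,2,0,0,0,0.5]
    - [-2,0,0,0,0,0,0.5]

```text
time: 33.67
position: [0.4815, 0.1123, 0.2498]
eef_rot: [[-0.998, -0.061, 0.007], [-0.061, 0.998, 0.002], [-0.007, 0.001, -1.0]]
wrist_force: [1.0, 0.9, 0.2]
gripper_width: 0.0432
gripper_force: 0.0
```

>>> move_arm:
  series:
    - [-0.4,-1.8,0,0,0,-0.12,0.38]
    - [-0.4,-1.8,0,0,0,-0.12,0.38]
    - [-0.4,-1.8,0,0,0,-0.12,0.38]
    - [-0.4,-1.8,0,0,0,-0.12,0.38]
    - [-0.4,-1.8,0,0,0,-0.12,0.38]
    - [-0.4,-1.8,0,0,0,-0.12,0.38]
    - [-0.4,-1.8,0,0,0,-0.12,0.38]
    - [-0.4,-1.8,0,0,0,-0.12,0.38]
    - [-0.4,-1.8,0,0,0,-0.12,0.38]
    - [-0.4,-1.8,0,0,0,-0.12,0.38]
    - [-0.4,-1.8,0,0,0,-0.12,0.38]
    - [0,-1.2,0,0,0,-0.12,0.38]

```text
time: 34.67
position: [0.4351, -0.0994, 0.2455]
eef_rot: [[-0.185, 0.983, 0.0], [0.983, 0.185, -0.0], [-0.0, 0.0, -1.0]]
wrist_force: [0.7, -0.1, -0.1]
gripper_width: 0.0322
gripper_force: 0.0
```

```bash
python3 - <<'E'
from h import *
for c in ['top','side']:
    d=optics.read_camera(c)
    print(c,disc(d,c,'blank0',.088)[:5],find(d,c,'blank0')[:6],find(d,c,'mount0')[:2],find(d,c,'tray_handle')[:1])
    cv2.imwrite(f'pics/{c}8.png',d['frame'])
o=manip.get_obs(); print(o['position'],o['eef_rot'][:,1])
a=cv2.imread('pics/top8.png')[150:320,130:370]; b=cv2.imread('pics/side8.png')[180:320,240:440]
a=cv2.resize(a,(400,283)); b=cv2.resize(b,(400,280))
cv2.imwrite('pics/c8.png',np.vstack([a,b]))
E
```

```text
top [(0.92, 346, [0.4482, -0.462], [99, 53, 90]), (0.91, 353, [0.5252, 0.0247], [142, 140, 132]), (0.72, 285, [0.3033, -0.2742], [47, 139, 138]), (0.57, 344, [0.5218, 0.1114], [142, 140, 131])] [(0.79, [0.5172, 0.1116, 0.0802], [268, 253]), (0.62, [0.2953, -0.2857, 0.0091], [425, 339]), (0.57, [0.4522, -0.4863, 0.0128], [500, 276])] [(0.63, [0.4669, 0.3067, 0.0161], [196, 276])] [(0.88, [0.436, 0.0615, 0.1096], [287, 285])]
side [(0.92, 422, [0.5198, 0.1168], [156, 161, 121]), (0.74, 390, [0.5228, 0.0313], [151, 156, 118]), (0.74, 254, [0.2967, -0.1676], [12, 144, 164]), (0.63, 306, [0.3122, -0.0729], [14, 145, 164]), (0.49, 161, [0.4347, -0.3463], [99, 48, 89])] [(0.88, [0.52, 0.1109, 0.0847], [319, 290]), (0.73, [0.4515, -0.4932, 0.012], [387, 195]), (0.7, [0.5218, 0.0219, 0.0836], [327, 267]), (0.59, [0.2969, -0.2865, 0.0107], [432, 237]), (0.5, [0.3149, -0.1858, 0.0135], [422, 255])] [(0.87, [0.4646, 0.3014, 0.0107], [322, 382])] [(0.93, [0.4375, 0.0628, 0.1109], [360, 273])]
[ 0.43585202 -0.09760547  0.2446832 ] [ 9.81182417e-01  1.93083051e-01 -2.79396432e-05]
```

View pics/c8.png

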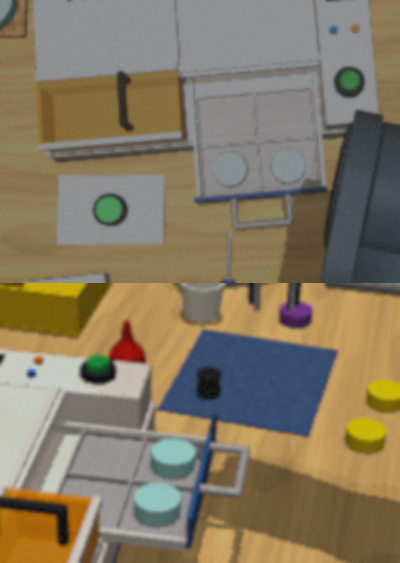

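Both blanks are flat in the two front compartments, the mat holds only the loupe, and the mount is on the pad. I'll take the tray handle and push it home.

>>> move_arm:
  series:
    - [0.1,3.2,0,0,0,-0.0625,0.38]
    - [0,3.2,0,0,0,-0.0625,0.38]
    - [0,3.2,0,0,0,0,0.38]
    - [0,3.2,0,0,0,0,0.38]
    - [0,3.1,0,0,0,0,0.38]
    - [0,0,-3,0,0,0,0.38]
    - [0,0,-3,0,0,0,0.38]
    - [0,0,-3,0,0,0,0.38]
    - [0,0,-3,0,0,0,0.38]
    - [0,0,-1.4,0,0,0,0.38]
    - [0,0,0,0,0,0,0.38]
    - [0,0,0,0,0,0,0.38]

```text
time: 36.17
position: [0.4365, 0.0611, 0.1107]
eef_rot: [[-0.068, 0.998, -0.001], [0.998, 0.068, -0.0], [-0.0, -0.001, -1.0]]
wrist_force: [0.3, 0.2, 0.6]
gripper_width: 0.0325
gripper_force: 0.0
```

>>> move_arm:
  series:
    - [0,0,0,0,0,0,0.05]
    - [0,0,0,0,0,0,0.05]
    - [0,0,0,0,0,0,0.05]
    - [0,0,0,0,0,0,0.05]
  grip_force: 25

```text
time: 36.5
position: [0.4378, 0.0611, 0.112]
eef_rot: [[-0.068, 0.998, 0.002], [0.998, 0.068, 0.001], [0.0, 0.002, -1.0]]
wrist_force: [-1.6, -0.3, 7.1]
gripper_width: 0.0089
gripper_force: 24.6
```

Moderate acceleration, so the blanks don't slide.

>>> move_arm:
  series:
    - [0.6,0.04,0,0,0,0,0.05]
    - [1.2,0.08,0,0,0,0,0.05]
    - [1.8,0.12,0,0,0,0,0.05]
    - [1.8,0.12,0,0,0,0,0.05]
    - [1.8,0.12,0,0,0,0,0.05]
    - [1.8,0.12,0,0,0,0,0.05]
    - [1.8,0.12,0,0,0,0,0.05]
    - [1.8,0.12,0,0,0,0,0.05]
    - [1.8,0.12,0,0,0,0,0.05]
    - [1.4,0.1,0,0,0,0,0.05]
    - [1,0.07,0,0,0,0,0.05]
    - [0.6,0.04,0,0,0,0,0.05]

```text
time: 37.5
position: [0.6126, 0.0728, 0.112]
eef_rot: [[-0.067, 0.998, 0.002], [0.998, 0.067, 0.0], [0.0, 0.002, -1.0]]
wrist_force: [-2.7, -0.2, 9.1]
gripper_width: 0.009
gripper_force: 25.3
```

>>> move_arm:
  series:
    - [0.4,0.03,0,0,0,0,0.05]
    - [0.4,0.03,0,0,0,0,0.05]
    - [0.4,0.03,0,0,0,0,0.05]
    - [0.3,0.02,0,0,0,0,0.05]
    - [0,0,0,0,0,0,0.05]

```text
time: 37.92
position: [0.6221, 0.0735, 0.1117]
eef_rot: [[-0.068, 0.998, -0.007], [0.998, 0.068, -0.0], [0.0, -0.007, -1.0]]
wrist_force: [-37.4, -2.4, 30.7]
gripper_width: 0.0089
gripper_force: 28.5
```

>>> move_arm:
  series:
    - [-0.45,-0.03,0,0,0,0,0.05]
    - [0,0,0,0,0,0,0.38]
    - [0,0,0,0,0,0,0.38]
    - [0,0,0,0,0,0,0.38]
    - [0,0,0,0,0,0,0.38]
    - [0,0,2,0,0,0,0.38]
    - [0,0,4,0,0,0,0.38]
    - [0,0,4,0,0,0,0.38]
    - [0,0,4,0,0,0,0.38]
    - [0,1,0,0,0,0.12,0.5]
    - [0,1,0,0,0,0.12,0.5]

```text
time: 38.83
position: [0.6227, 0.0935, 0.2535]
eef_rot: [[-0.307, 0.952, 0.005], [0.952, 0.307, 0.001], [-0.001, 0.005, -1.0]]
wrist_force: [0.1, -0.6, -1.3]
gripper_width: 0.0428
gripper_force: 0.0
```

>>> move_arm:
  series:
    - [0,1.5,0,0,0,0.12,0.5]
    - [0,1.5,0,0,0,0.12,0.5]
    - [0,1.5,0,0,0,0.12,0.5]
    - [0,1.5,0,0,0,0.12,0.5]
    - [0,1.5,0,0,0,0.12,0.5]
    - [0,1.5,0,0,0,0.12,0.5]
    - [0,1.5,0,0,0,0.12,0.5]
    - [0,1.5,0,0,0,0.12,0.5]
    - [0,1.5,0,0,0,0.12,0.5]
    - [0,1.5,0,0,0,0.12,0.5]
    - [0,1,0,0,0,0.12,0.5]
    - [0,0,0,0,0,0,0.5]

```text
time: 39.83
position: [0.6212, 0.2552, 0.2502]
eef_rot: [[-0.998, -0.064, -0.0], [-0.064, 0.998, 0.0], [0.0, 0.0, -1.0]]
wrist_force: [-0.1, 0.4, -0.2]
gripper_width: 0.0427
gripper_force: 0.0
```

```bash
python3 - <<'E'
from h import *
for c in ['top','side']:
    d=optics.read_camera(c)
    print(c,[find(d,c,l)[:2] for l in ['tray_handle','guard_handle','start_top']])
o=manip.get_obs(); print(o['position'],o['eef_rot'][:,1])
E
```

```text
top [[(0.74, [0.5366, -0.2407, 0.0065], [404, 246]), (0.62, [0.6206, 0.0723, 0.109], [282, 210])], [(0.74, [0.6177, 0.2554, 0.17], [202, 209])], [(0.63, [0.3078, 0.4693, 0.0389], [130, 340]), (0.55, [0.6445, -0.0732, 0.1435], [341, 197])]]
side [[(0.65, [0.6218, 0.0764, 0.1046], [279, 266]), (0.62, [0.3529, 0.1231, 0.003], [391, 334])], [(0.71, [0.6147, 0.2552, 0.1692], [253, 292]), (0.7, [0.4861, -0.3017, 0.0016], [365, 228])], [(0.63, [0.6414, -0.0683, 0.1413], [288, 219])]]
[0.62139909 0.2528116  0.25076166] [-5.46499489e-02  9.98505575e-01 -1.11755429e-05]
```

>>> move_arm:
  series:
    - [-0.2,0.2,-2.5,0,0,0,0.5]
    - [0,0,-2.5,0,0,0,0.5]
    - [0,0,-2,0,0,0,0.5]
    - [0,0,-0.7,0,0,0,0.5]
    - [0,0,0,0,0,0,0.1]
    - [0,0,0,0,0,0,0.1]
    - [0,0,0,0,0,0,0.1]
    - [0,0,0,0,0,0,0.1]
    - [0,0,0,0,0,0,0.1]

```text
time: 40.98
position: [0.6199, 0.2549, 0.1752]
eef_rot: [[-0.998, -0.056, 0.002], [-0.056, 0.998, -0.0], [-0.002, -0.0, -1.0]]
wrist_force: [-1.2, -4.1, 2.1]
gripper_width: 0.0108
gripper_force: 24.8
```

>>> move_arm:
  series:
    - [0.07,-1,0,0,0,0,0.1]
    - [0.14,-2,0,0,0,0,0.1]
    - [0.14,-2,0,0,0,0,0.1]
    - [0.14,-2,0,0,0,0,0.1]
    - [0.14,-2,0,0,0,0,0.1]
    - [0.14,-2,0,0,0,0,0.1]
    - [0.14,-2,0,0,0,0,0.1]
    - [0.14,-2,0,0,0,0,0.1]
    - [0.14,-2,0,0,0,0,0.1]
    - [0.1,-1.5,0,0,0,0,0.1]
    - [0.08,-1.2,0,0,0,0,0.1]
    - [0,0,0,0,0,0,0.1]

```text
time: 41.98
position: [0.6333, 0.0555, 0.1751]
eef_rot: [[-0.999, -0.054, 0.001], [-0.054, 0.999, -0.001], [-0.001, -0.001, -1.0]]
wrist_force: [-4.2, -2.8, 6.6]
gripper_width: 0.0108
gripper_force: 25.5
```

>>> move_arm:
  series:
    - [0.03,-0.4,0,0,0,0,0.1]
    - [0.03,-0.4,0,0,0,0,0.1]
    - [0.03,-0.4,0,0,0,0,0.1]
    - [0.02,-0.3,0,0,0,0,0.1]
    - [0,0,0,0,0,0,0.1]
    - [0,0,0,0,0,0,0.1]

```text
time: 42.48
position: [0.634, 0.0451, 0.1751]
eef_rot: [[-0.998, -0.058, 0.001], [-0.058, 0.998, 0.005], [-0.001, 0.005, -1.0]]
wrist_force: [-5.9, 16.8, 6.9]
gripper_width: 0.0105
gripper_force: 25.9
```

>>> move_arm:
  series:
    - [0,0.4,0,0,0,0,0.4]
    - [0,0,0,0,0,0,0.4]
    - [0,0,0,0,0,0,0.4]
    - [0,0,2,0,0,0,0.4]
    - [0,0,3,0,0,0,0.4]
    - [0,0,3,0,0,0,0.4]
    - [0,0,0,0,0,0,0]
    - [0.2,-3,0,0,0,0,0]
    - [0.2,-3,0,0,0,0,0]
    - [0.3,-3,0,0,0,0,0]
    - [0.3,-3,0,0,0,0,0]
    - [0,0,0,0,0,0,0]

```text
time: 43.48
position: [0.6442, -0.078, 0.2536]
eef_rot: [[-0.999, -0.053, 0.0], [-0.053, 0.999, -0.002], [-0.0, -0.002, -1.0]]
wrist_force: [-0.4, -1.1, 0.1]
gripper_width: -0.0001
gripper_force: 0.0
```

```bash
python3 - <<'E'
from h import *
for c in ['top','side']:
    d=optics.read_camera(c)
    print(c,[find(d,c,l)[:2] for l in ['guard_handle','start_top','mount0']])
    cv2.imwrite(f'pics/{c}9.png',d['frame'])
o=manip.get_obs(); print(o['position'],o['gripper_width'])
E
```

```text
top [[(0.88, [0.6314, 0.0451, 0.1718], [291, 201])], [(0.49, [0.5381, -0.2399, 0.005], [404, 246])], [(0.56, [0.4652, 0.3084, 0.016], [195, 277])]]
side [[(0.59, [0.6333, 0.0436, 0.1682], [277, 234])], [(0.59, [0.6416, -0.0725, 0.1429], [289, 218])], [(0.68, [0.4693, 0.2995, 0.0136], [320, 380])]]
[ 0.64411445 -0.07173648  0.25376777] -3.425484958972306e-07
```

View pics/side9.png

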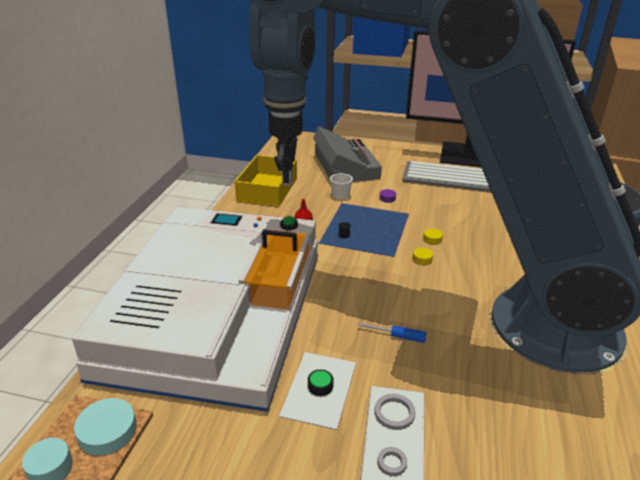

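The guard is shut, with its handle at (280,240). The closed gripper stands over the green button at (289,220). Pressing.

>>> move_arm:
  series:
    - [0,0,-3,0,0,0,0]
    - [0,0,-3,0,0,0,0]
    - [0,0,-2,0,0,0,0]
    - [0,0,-0.6,0,0,0,0]
    - [0,0,-0.4,0,0,0,0]
    - [0,0,-0.3,0,0,0,0]
    - [0,0,-0.3,0,0,0,0]
    - [0,0,0,0,0,0,0]

```text
time: 44.55
position: [0.6448, -0.0725, 0.1585]
eef_rot: [[-0.998, -0.057, 0.002], [-0.057, 0.998, 0.0], [-0.002, -0.0, -1.0]]
wrist_force: [0.2, 1.0, 2.8]
gripper_width: -0.0002
gripper_force: 1.4
```

>>> move_arm:
  series:
    - [0,0,-0.3,0,0,0,0]
    - [0,0,-0.2,0,0,0,0]
    - [0,0,-0.2,0,0,0,0]
    - [0,0,0,0,0,0,0]
    - [0,0,0,0,0,0,0]

```text
time: 44.97
position: [0.6451, -0.0726, 0.1544]
eef_rot: [[-0.998, -0.057, 0.005], [-0.057, 0.998, -0.0], [-0.005, -0.001, -1.0]]
wrist_force: [-13.5, 3.2, 38.1]
gripper_width: -0.0001
gripper_force: 19.3
```

Button bottomed out at 38 N, so I'll retreat and check.

>>> move_arm:
  series:
    - [0,0,1,0,0,0,0]
    - [0,0,3,0,0,0,0]
    - [0,0,4,0,0,0,0]
    - [0,0,3,0,0,0,0]
    - [-2,-3,0,0,0,0,0]
    - [-2,-3,0,0,0,0,0]
    - [-2,-3,0,0,0,0,0]
    - [0,0,0,0,0,0,0]
    - [0,0,0,0,0,0,0]

```text
time: 45.72
position: [0.5834, -0.1642, 0.2613]
eef_rot: [[-0.999, -0.054, 0.001], [-0.054, 0.999, -0.0], [-0.001, -0.0, -1.0]]
wrist_force: [0.8, 0.4, -0.5]
gripper_width: 0.0001
gripper_force: 0.0
```

```bash
python3 - <<'E'
from h import *
for c in ['top','side']:
    d=optics.read_camera(c)
    print(c,[find(d,c,l)[:2] for l in ['guard_handle','start_top','mount0','tray_handle']])
    cv2.imwrite(f'pics/{c}10.png',d['frame'])
o=manip.get_obs(); print(o['position'],o['wrist_force'])
E
```

```text
top [[(0.97, [0.6314, 0.0452, 0.1708], [291, 201])], [(0.56, [0.6442, -0.0709, 0.1439], [340, 197])], [(0.52, [0.4682, 0.3075, 0.0174], [196, 276])], []]
side [[(0.61, [0.3116, 0.4635, 0.0454], [389, 459]), (0.56, [0.6322, 0.0465, 0.166], [277, 236])], [(0.59, [0.6429, -0.0686, 0.142], [288, 219])], [(0.8, [0.4653, 0.3018, 0.0115], [321, 382]), (0.69, [0.6334, 0.047, 0.1661], [277, 236])], []]
[ 0.58431642 -0.16219927  0.26052839] [-0.51211964 -0.56135685 -0.10017674]
```

View pics/top10.png

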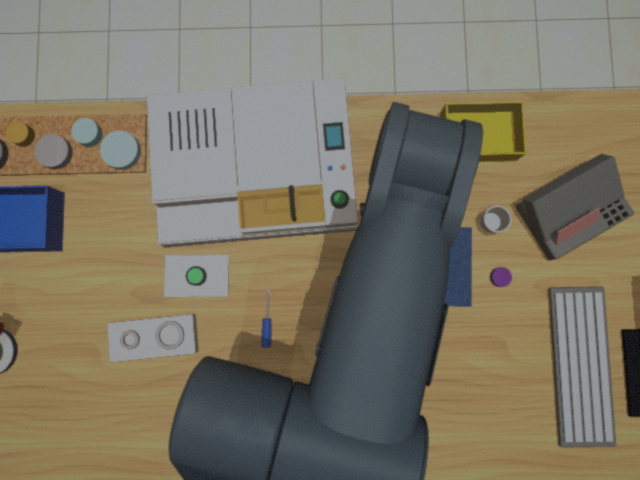

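The guard is shut with its handle at (292,203), and the mount is on the pad at (196,276). Everything else is where it was, so I'm handing in.

```bash
python3 -c "
from rig import order
print(order.hand_in())"
```

```text
the job is handed in; nothing more can be done
None
```

I reloaded the UV cleaner and handed it in at about 46 s: the one mount is on the white pad, both blanks are flat in separate tray compartments, the tray is home, the guard is shut and start was pressed; the hand-in returned no verdict.

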